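Point out the uncut dowel and the saw for it

ROBOT

A 6-joint arm with a two-finger parallel gripper is mounted at the origin on the work surface. World frame = base frame: x ahead of the robot, y to its left, z up, the work surface at z = 0. Lengths are in m, angles in rad, forces in N, time in s.
With the tool pointing down it reaches from about 0.35 to 0.775 m from the base axis. Payload 7.3 kg.
Tool frame: the origin (TCP) lies between the finger pads; the fingertips stand 8 mm ahead of it and the grasp point (between the pads) lies 11 mm behind it (robot.nose_length is the distance from the TCP to the fingertips, in m); z points along the fingers, y is the line along which they close (so a half turn about z gives the same grasp; the last joint's range is limited). The gripper opens to 92 mm and grips with 3 to 60 N. Pads are 19 mm wide; open, the fingers measure 130 mm over their backs; the gripper's body (75 mm by 190 mm) begins 47 mm behind the grasp point.
Start: joints at [-1.454, 0.342, 1.524, -0, 1.275, -0.146], TCP at [0.136, -0.507, 0.235] pointing down, gripper open.
Joint ranges: [-2.53, 2.53], [-0.77, 2.02], [0.04, 2.7], [-1, 4.14], [0.28, 2.66], [-3.11, 3.11]. Speed limits (rad/s): [2.57, 2.57, 3.14, 3.14, 3.14, 3.14].

INTERFACE

Orientations are given as [roll, pitch, yaw] about the fixed x, y, z axes, in that order (R = Rz(yaw) Ry(pitch) Rx(roll)).
In Python, from cell import robot gives the robot as it stands. The module is installed in compiled form; this text tells all that it offers.
- The arm moves only by the shell command python3 -m jog 'ROWS' [FORCE]. ROWS is JSON, a list that holds one entry, the list of rows, each a list of 5 numbers: the gripper's target within -1 to 1 (fully open at 1, half-way at 0, shut at -1), then the shift along the tool's x, y, z in m, then the turn about the tool's z in rad. A call has 1 to 5 rows; each row is the pose to reach, as a shift and turn from the pose commanded when the call began, along the tool's axes at that moment; what a row does not reach only later rows make up. A row lasts 1/12 s, in which the tool goes at most 41.7 mm and 7.16 degrees, less where a joint would pass 70% of its speed; a pose out of reach is approached as far as the arm can. A call with a gripper value outside its range is refused whole. The fingers move at their own pace and stop on an object; FORCE is the grip in N (left out, the last holds). Time passes only in rows, so rows that repeat a pose let the fingers close. It gives the time, the measured TCP pose, the force, the opening and the grip force at its end, in the units of the state.
- robot.observe(): the state, without advancing time (a new reading comes with each control period).
- robot.read_camera(name): name is "side" or "top" or "wrist"; returns the picture (480x640x3 uint8, red, green, blue); there is no depth.
- robot.camera_model(name): a dict with "camera_matrix" (3x3 intrinsics, pixels), "dist_coeffs" ([k1, k2, p1, p2, k3] as OpenCV has them; the pictures are not rectified), "position" and "attitude" of the camera in the world; the wrist camera has in their place "mount" (4x4, takes a point from camera to tool coordinates, whose origin is the TCP and whose axes are the flange's). Camera axes: x right, y down, z forward; pixel columns grow to the right and rows downward; lengths in m; the calibration is good to about 2 mm. A picture is of the moment at which its call begins: read the wrist's pose just before it. camera_model takes no time and is no camera call.
- robot.hand_in(): hands the job in; it is judged then, once.
The state is a dict: "time": time; "qpos": joint angles; "qvel": joint speeds; "joint_efforts": joint torques, N m; "tool_pos": TCP position; "tool_rot": TCP orientation; "contact_force": force on the tool from outside, world axes, zero at the start; "torque": the same for the moment, N m; "opening": finger opening in m; "grip_force": force on a finger pad.
Only numpy, scipy, OpenCV 4.12 (cv2) and the standard library are available. Lean on these libraries where they do the work, as an engineer would, in place of code of your own. Each camera call takes 0.05 s, during which the arm holds its last target. There are 200 camera calls.

TASK

One of the four dowels in the clamped panel still stands taller than the other three and has to be sawn off. Show a helper what to do: with the fingers pointing straight down and held two or three centimetres above it, point at the top of that dowel for two seconds, then point in the same way at the middle of the saw's wooden handle for two seconds, and finally raise the hand at least 15 cm clear of both. Touch, move or lift nothing, and point at no other dowel or tool: travel high and come down only over the thing meant.

Things in the scene. Friction and masses are not known exactly. Their poses are not given: they have to be found in the camera images.
- panel: dark wooden panel glued from three staves, 150 x 360 x 32 mm, lying flat and fixed on the bench; origin at the centre of its underside, long side along its y axis; its four dowels stand in a row along its middle line at y = -99, -33, 33 and 99 mm (which dowel is in which hole changes); two fixed steel bar clamps with orange jaws lie across it along its x axis at y = -155 and 155 mm and rise to 56 mm above the bench
- tall_top (a point): top centre of the tall dowel: plain light round wood, 20 mm diameter, 68 mm long, standing upright in a 20 mm deep hole of the panel so that it shows 48 mm above the panel; top at z = 80 mm; loose in its hole
- short1_top (a point): top centre of one of the three short dowels: plain light round wood, 20 mm diameter, 34 mm long, standing upright in a 20 mm deep hole of the panel so that it shows 14 mm above the panel; top at z = 46 mm; loose in its hole
- short2_top (a point): top centre of another of the three short dowels: plain light round wood, 20 mm diameter, 34 mm long, standing upright in a 20 mm deep hole of the panel so that it shows 14 mm above the panel; top at z = 46 mm; loose in its hole
- short3_top (a point): top centre of the third of the three short dowels: plain light round wood, 20 mm diameter, 34 mm long, standing upright in a 20 mm deep hole of the panel so that it shows 14 mm above the panel; top at z = 46 mm; loose in its hole
- saw_handle (a point): centre of the upper face of the saw's wooden handle, 24 mm above the bench. The pull saw lies flat along its own x axis: handle 130 mm long, 30 mm wide, 24 mm high, on the side towards the robot; flat steel blade 155 mm long, 56 mm wide over the teeth, 7 mm high, toothed along both edges, starting 80 mm from this point in +x. Loose, about 0.2 kg
- mallet_head (a point): centre of the upper face of the wooden mallet's block head, 62 x 95 x 60 mm (length across the handle), face at z = 60 mm; its round handle runs 180 mm from here in -x at 30 mm height. A bystander, lying loose on the bench
- chisel_handle (a point): centre of the upper face of the chisel's wooden handle, 115 x 28 x 26 mm, face at z = 26 mm; a narrow 22 mm wide steel blade runs on in +x to 177 mm from here. A bystander, lying loose on the bench
- glue_top (a point): top of the cap of a white glue bottle, 60 mm diameter, 160 mm high, standing loose beyond the work. A bystander

How it is judged:
By the outcome, as a careful person would: the job done as asked, in the order asked, and still so for the second after the job is handed in, with the robot touching nothing.
It also fails if it takes over 51 s, if anything falls off the work surface, if the arm or the gripper's body presses on something with over 40 N, if the wrist force passes 120 N, or if a joint passes its speed limit or range.

## Working session

There is one attempt and no reset: what is moved stays moved. The work goes in short steps, Python scripts to look and compute and a shell command to move; the robot and the scene stay as the last step left them, time stands still between calls to the robot, and variables do not carry over. Pictures are saved under pics/ and viewed, at most 10 in all, crops included, and the job is handed in when it is done.

```bash
mkdir -p pics; python3 - <<'E'
from cell import robot
import cv2
s=robot.observe();print(s['time'],s['tool_pos'],s['tool_rot'],s['opening'])
for n in('top','side'):
    cv2.imwrite(f'pics/{n}0.png',robot.read_camera(n)[:,:,::-1]);m=robot.camera_model(n);print(n,m)
E
```

```text
0.0 [ 0.13636086 -0.50657106  0.23401578] [-3.14000103e+00 -2.37374267e-04  2.62796537e-01] 0.09187193459006143
top {'camera_matrix': array([[501.0720796 ,   0.        , 321.20595635],
       [  0.        , 501.0720796 , 236.8048951 ],
       [  0.        ,   0.        ,   1.        ]]), 'dist_coeffs': array([-0.09609157,  0.        ,  0.        ,  0.        ,  0.        ]), 'position': array([0.48336325, 0.00383925, 1.06045026]), 'attitude': array([-2.99110653, -0.0233436 , -1.55336788])}
side {'camera_matrix': array([[476.96333312,   0.        , 320.61336705],
       [  0.        , 476.96333312, 244.81843963],
       [  0.        ,   0.        ,   1.        ]]), 'dist_coeffs': array([0.02422543, 0.        , 0.        , 0.        , 0.        ]), 'position': array([0.06176743, 0.49039346, 0.51250288]), 'attitude': array([-2.06181646e+00,  1.01559352e-03, -2.29790839e+00])}
```

View pics/top0.png

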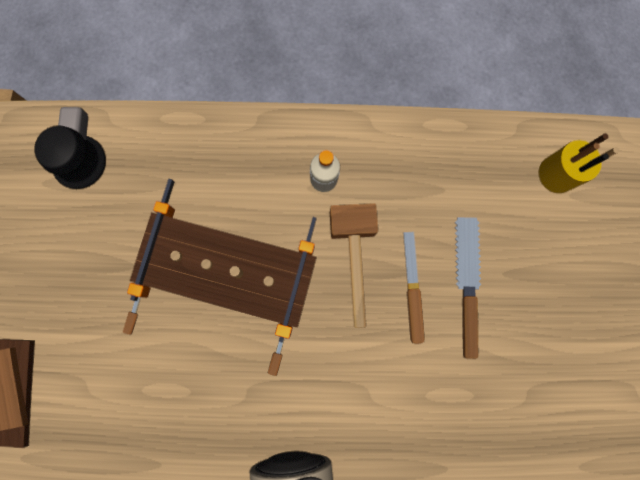

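View pics/side0.png

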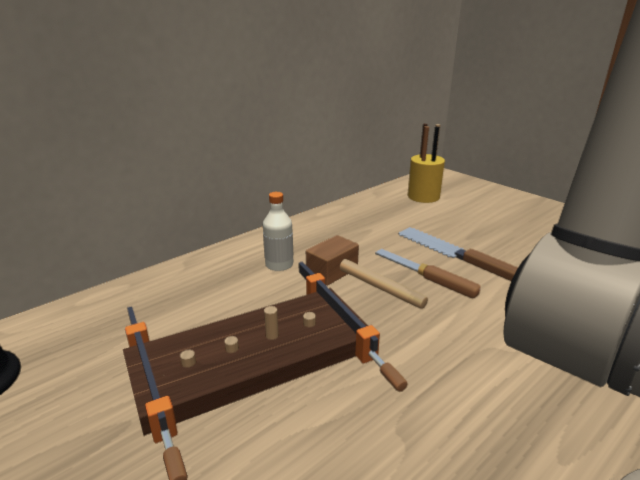

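The top view shows dowels at (176,256), (206,264), (235,271) and (268,281). The saw handle is around (471,327), right of the chisel. In the side view the tall dowel is third from the left, with its top at about (271,310). Next I'll measure both.

```bash
cat > h.py <<'E'
import numpy as np,cv2
from scipy.spatial.transform import Rotation as R
from cell import robot
def ray(n,uv,pose=None):
    m=robot.camera_model(n)
    d=cv2.undistortPoints(np.array([[uv]],float),m['camera_matrix'],m['dist_coeffs'])[0,0]
    if pose is None: A,p=R.from_euler('xyz',m['attitude']).as_matrix(),m['position']
    else:
        T=R.from_euler('xyz',pose[1]).as_matrix();M=np.array(m['mount']);A=T@M[:3,:3];p=T@M[:3,3]+pose[0]
    d=A@np.r_[d,1];return p,d/np.linalg.norm(d)
def onz(r,z): return r[0]+r[1]*(z-r[0][2])/r[1][2]
def tri(a,b):
    t=np.linalg.lstsq(np.c_[a[1],-b[1]],b[0]-a[0],rcond=None)[0]
    P,Q=a[0]+t[0]*a[1],b[0]+t[1]*b[1];return (P+Q)/2,np.linalg.norm(P-Q)
E
python3 - <<'E'
from h import *
np.set_printoptions(precision=4,suppress=True)
im=cv2.imread('pics/top0.png');hsv=cv2.cvtColor(im,cv2.COLOR_BGR2HSV)
D=[]
sub=im[235:300,160:285].astype(int)
n,l,st,c=cv2.connectedComponentsWithStats((sub.min(2)>80).astype(np.uint8))
for i in range(1,n):
    if 20<st[i,4]<300: D.append(c[i]+[160,235]);print('dowel',D[-1],st[i])
sd=[(188,355),(231,341),(271,310),(309,316)]
D.sort(key=lambda a:a[0])
for a in D:
    print(a,onz(ray('top',a),.046),onz(ray('top',a),.08))
    for b in sd:
        p,e=tri(ray('top',a),ray('side',b)); 
        if e<.01: print('   ',b,p,e)
print(hsv[327,471],hsv[327,445],hsv[290,470],im[327,471])
x0,y0=450,285
s=hsv[y0:370,x0:495];m=((s[...,1]>110)&(s[...,2]<140)&(s[...,2]>40)).astype(np.uint8)
n,l,st,c=cv2.connectedComponentsWithStats(m)
i=1+st[1:,4].argmax();r=cv2.minAreaRect(np.argwhere(l==i)[:,::-1].astype(np.float32));print(st[i],c[i]+[x0,y0],r)
q=c[i]+[x0,y0];print(onz(ray('top',q),.024))
for v in cv2.boxPoints(r): print(onz(ray('top',v+[x0,y0]),.024))
print(robot.camera_model('wrist')['mount'])
E
```

```text
dowel [174.8788 255.0303] [11 16  9  9 66]
dowel [205.4559 263.7206] [41 25 10  9 68]
dowel [234.28   270.6667] [70 31 10 10 75]
dowel [268.0588 280.8382] [104  42   9   9  68]
dowel [171.2429 296.1412] [  0  55  33  10 177]
[171.2429 296.1412] [0.5102 0.2834 0.046 ] [0.5093 0.274  0.08  ]
[174.8788 255.0303] [0.5938 0.2807 0.046 ] [0.5901 0.2715 0.08  ]
    (188, 355) [0.5926 0.2792 0.0447] 0.004364463943700221
[205.4559 263.7206] [0.5774 0.2171 0.046 ] [0.5742 0.2099 0.08  ]
    (231, 341) [0.5765 0.216  0.0453] 0.0030801067609099826
[234.28   270.6667] [0.5645 0.1578 0.046 ] [0.5618 0.1526 0.08  ]
    (271, 310) [0.5607 0.1513 0.0797] 0.0035731463954488504
[268.0588 280.8382] [0.5454 0.0886 0.046 ] [0.5433 0.0858 0.08  ]
    (309, 316) [0.5447 0.0879 0.0457] 0.0020509610998653547
[ 13 150 126] [ 17 100 179] [114  48  79] [ 52  85 126]
[ 12  11  17  63 934] [469.8062 327.0867] ((19.731273651123047, 42.019710540771484), (62.210323333740234, 15.405194282531738), 88.53119659423828)
[ 0.458  -0.3293  0.024 ]
[ 0.5219 -0.3122  0.024 ]
[ 0.5231 -0.3452  0.024 ]
[ 0.3949 -0.3462  0.024 ]
[ 0.3941 -0.3136  0.024 ]
[[-0.0003 -0.9566 -0.2915  0.0781]
 [ 1.     -0.0001 -0.0007 -0.0004]
 [ 0.0006 -0.2915  0.9566 -0.1492]
 [ 0.      0.      0.      1.    ]]
```

The tall dowel is confirmed: it triangulates to (0.561, 0.152, 0.080). The saw handle is at about (0.458, -0.329). I'll set out with the fingers closing so they make a single pointer.

```bash
python3 -m jog '[[[-1,0.1,-0.08,-0.02,0],[-1,0.15,-0.13,-0.03,0],[-1,0.15,-0.13,-0.03,0],[-1,0.15,-0.13,-0.03,0],[-1,0.15,-0.13,-0.03,0]]]'; python3 -m jog '[[[-1,0.03,-0.03,0,0],[-1,0.06,-0.06,0,0],[-1,0.09,-0.09,0,0],[-1,0.12,-0.11,0,0],[-1,0.15,-0.13,0,0]]]'; python3 -m jog '[[[-1,0.03,-0.03,0,0],[-1,0.06,-0.06,0,0],[-1,0.09,-0.09,0,0],[-1,0.12,-0.11,0,0],[-1,0.15,-0.13,0,0]]]'
```

```text
time: 0.52
tool_pos: [0.2482, -0.34, 0.2648]
tool_rot: [-3.141, -0.0, 0.263]
contact_force: [1.0, 0.3, -0.6]
opening: 0.0629
grip_force: 0.0
time: 0.93
tool_pos: [0.359, -0.1758, 0.2648]
tool_rot: [3.141, -0.0, 0.263]
contact_force: [0.0, -0.5, -0.6]
opening: 0.0297
grip_force: 0.0
time: 1.35
tool_pos: [0.4702, -0.0111, 0.2646]
tool_rot: [-3.142, 0.0, 0.264]
contact_force: [0.7, -0.4, -0.2]
opening: 0.0011
grip_force: 0.0
```

```bash
python3 -m jog '[[[-1,0.03,-0.03,0,0],[-1,0.06,-0.06,0,0],[-1,0.09,-0.09,0,0],[-1,0.115,-0.115,0,0],[-1,0.13,-0.134,0,0]]]'; python3 -m jog '[[[-1,0,0,0,0],[-1,0,0,0,0],[-1,0,0,0,0]]]'; python3 - <<'E'
from h import *
s=robot.observe();print(s['time'],s['tool_pos'],s['tool_rot'])
cv2.imwrite('pics/w1.png',robot.read_camera('wrist')[:,:,::-1])
E
```

```text
time: 1.77
tool_pos: [0.5614, 0.1529, 0.2637]
tool_rot: [-3.141, 0.0, 0.265]
contact_force: [-0.9, -0.6, -0.6]
opening: 0.0003
grip_force: 0.0
time: 2.02
tool_pos: [0.5599, 0.1492, 0.2642]
tool_rot: [3.141, 0.001, 0.263]
contact_force: [-0.3, -0.0, 0.4]
opening: 0.0003
grip_force: 0.0
2.0167 [0.55988213 0.14915052 0.26418483] [3.14119639e+00 1.45143346e-03 2.62903139e-01]
```

View pics/w1.png

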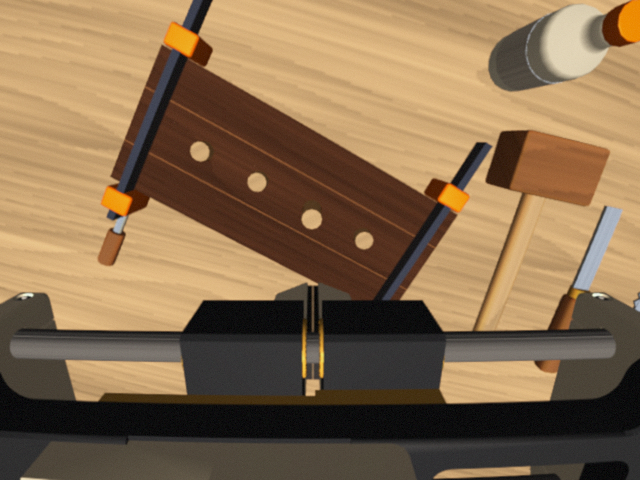

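The wrist view shows the four dowels. The tall one, third from the left at (312,219), is slightly larger and sits ahead of the closed fingers at x≈313.

```bash
python3 - <<'E'
from h import *
P=([.55988,.14915,.26418],[3.1412,.00145,.2629])
im=cv2.imread('pics/w1.png')
sub=im[195:245,290:335].astype(int);n,l,st,c=cv2.connectedComponentsWithStats((sub.min(2)>90).astype(np.uint8))
i=1+st[1:,4].argmax();u=c[i]+[290,195];print(u,st[i])
r=ray('wrist',u,P);print(onz(r,.08))
print(tri(r,ray('side',(271,310))),tri(r,ray('top',(234.28,270.67))))
E
```

```text
[311.34782609 218.73578595] [ 12  14  20  20 299]
[0.56114823 0.1511249  0.08      ]
(array([0.56045775, 0.15030408, 0.07881299]), np.float64(0.0017107801268311845)) (array([0.56174861, 0.15167572, 0.08377482]), np.float64(0.00082652836269722))
```

```bash
python3 -m jog '[[[-1,0.002,-0.002,0.03,0],[-1,0.002,-0.002,0.06,0],[-1,0.002,-0.002,0.09,0],[-1,0.002,-0.002,0.11,0],[-1,0.002,-0.002,0.12,0]]]';python3 -m jog '[[[-1,0,0,0.01,0],[-1,0,0,0.02,0],[-1,0,0,0.027,0],[-1,0,0,0.03,0],[-1,0,0,0.031,0]]]'; python3 -m jog '[[[-1,0,0,0,0],[-1,0,0,0,0],[-1,0,0,0,0],[-1,0,0,0,0],[-1,0,0,0,0]]]'; python3 - <<'E'
from h import *
cv2.imwrite('pics/s2.png',robot.read_camera('side')[230:430,150:420,::-1].repeat(2,0).repeat(2,1))
E
```

```text
time: 2.48
tool_pos: [0.56, 0.1505, 0.1421]
tool_rot: [-3.141, 0.005, 0.261]
contact_force: [-0.4, 0.2, 0.2]
opening: 0.0005
grip_force: 0.0
time: 2.9
tool_pos: [0.5619, 0.1521, 0.1137]
tool_rot: [3.141, -0.0, 0.263]
contact_force: [-0.7, -0.0, -0.2]
opening: 0.0003
grip_force: 0.0
time: 3.32
tool_pos: [0.5619, 0.1522, 0.114]
tool_rot: [3.141, -0.001, 0.263]
contact_force: [0.0, 1.1, 0.5]
opening: 0.0007
grip_force: 0.0
```

View pics/s2.png

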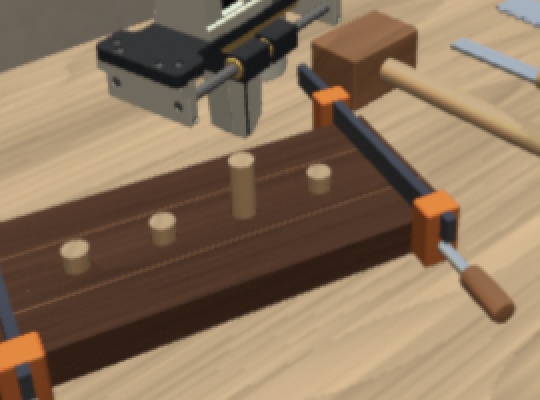

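The closed fingertips (245,135 in the crop) stand just above the tall dowel's top (241,158). I'll hold here, then rise.

```bash
H='[[[-1,0,0,0,0],[-1,0,0,0,0],[-1,0,0,0,0],[-1,0,0,0,0],[-1,0,0,0,0]]]'
python3 -m jog '[[[-1,0,0,0,0],[-1,0,0,0,0],[-1,0,0,0,0],[-1,0,0,0,0],[-1,0,0,0,0]]]' >/dev/null
python3 -m jog '[[[-1,0,0,0,0],[-1,0,0,0,0],[-1,0,0,0,0],[-1,0,0,0,0],[-1,0,0,0,0]]]' >/dev/null
python3 -m jog '[[[-1,0,0,0,0],[-1,0,0,0,0],[-1,0,0,0,0],[-1,0,0,0,0],[-1,0,0,0,0]]]' >/dev/null
python3 -m jog '[[[-1,0,0,0,0],[-1,0,0,0,0],[-1,0,0,0,0],[-1,0,0,0,0],[-1,0,0,0,0]]]' >/dev/null
python3 -m jog '[[[-1,0,0,0,0],[-1,0,0,0,0],[-1,0,0,0,0],[-1,0,0,0,0],[-1,0,0,0,0]]]'
python3 -m jog '[[[-1,0,0,-0.03,0],[-1,0,0,-0.06,0],[-1,0,0,-0.09,0],[-1,0,0,-0.12,0],[-1,0,0,-0.15,0]]]'
python3 -m jog '[[[-1,0,0,0,0],[-1,0,0,0,0]]]'
```

```text
time: 5.45
tool_pos: [0.5618, 0.1521, 0.1137]
tool_rot: [3.142, 0.0, 0.263]
contact_force: [-0.6, 0.2, -0.2]
opening: 0.0003
grip_force: 0.0
time: 5.87
tool_pos: [0.5615, 0.1521, 0.2652]
tool_rot: [3.142, -0.0, 0.263]
contact_force: [0.9, -0.0, -0.0]
opening: 0.0004
grip_force: 0.0
time: 6.03
tool_pos: [0.5625, 0.1523, 0.2656]
tool_rot: [3.141, -0.004, 0.263]
contact_force: [-0.3, 0.1, -0.8]
opening: 0.0005
grip_force: 0.0
```

```bash
python3 -m jog '[[[-1,-0.015,0.029,0,0],[-1,-0.03,0.058,0,0],[-1,-0.045,0.087,0,0],[-1,-0.06,0.116,0,0],[-1,-0.075,0.146,0,0]]]'
python3 -m jog '[[[-1,-0.015,0.029,0,0],[-1,-0.03,0.058,0,0],[-1,-0.045,0.087,0,0],[-1,-0.06,0.116,0,0],[-1,-0.075,0.146,0,0]]]'
python3 -m jog '[[[-1,-0.015,0.029,0,0],[-1,-0.03,0.058,0,0],[-1,-0.045,0.087,0,0],[-1,-0.06,0.116,0,0],[-1,-0.075,0.146,0,0]]]'
python3 -m jog '[[[-1,0,0,0,0],[-1,0,0,0,0],[-1,0,0,0,0]]]'; python3 - <<'E'
from h import *
s=robot.observe();print(s['time'],s['tool_pos'],s['tool_rot'])
cv2.imwrite('pics/w3.png',robot.read_camera('wrist')[:,:,::-1])
E
```

```text
time: 6.45
tool_pos: [0.526, -0.0094, 0.262]
tool_rot: [-3.14, 0.003, 0.263]
contact_force: [1.2, -0.2, 0.9]
opening: 0.0005
grip_force: 0.0
time: 6.87
tool_pos: [0.4915, -0.1698, 0.2621]
tool_rot: [-3.14, 0.002, 0.263]
contact_force: [0.8, -0.2, -0.3]
opening: 0.0004
grip_force: 0.0
time: 7.28
tool_pos: [0.4571, -0.3302, 0.262]
tool_rot: [-3.139, 0.002, 0.263]
contact_force: [0.1, -1.2, 0.1]
opening: 0.0008
grip_force: 0.0
time: 7.53
tool_pos: [0.4579, -0.3286, 0.2623]
tool_rot: [-3.139, 0.001, 0.262]
contact_force: [0.1, -0.2, 0.9]
opening: 0.0003
grip_force: 0.0
7.5333 [ 0.45787609 -0.32857363  0.26233304] [-3.13899355e+00  1.15371798e-03  2.62273982e-01]
```

View pics/w3.png

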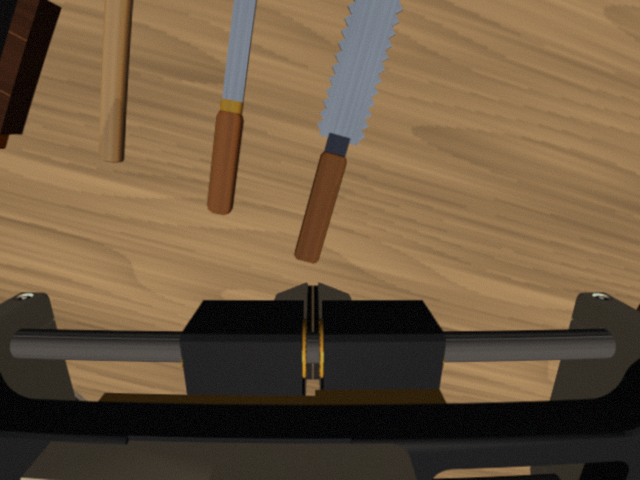

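The wrist view shows the toothed saw. Its handle runs from about (335,153) to (307,262), centre about (321,207), and the chisel is to its left.

```bash
python3 - <<'E'
from h import *
P=([.45788,-.32857,.26233],[-3.13899,.00115,.26227])
hsv=cv2.cvtColor(cv2.imread('pics/w3.png'),cv2.COLOR_BGR2HSV)
s=hsv[140:275,285:360];m=((s[...,1]>130)&(s[...,2]<145)&(s[...,2]>30)).astype(np.uint8)
n,l,st,c=cv2.connectedComponentsWithStats(m);i=1+st[1:,4].argmax()
r=cv2.minAreaRect(np.argwhere(l==i)[:,::-1].astype(np.float32));u=np.array(r[0])+[285,140];print(st[i],c[i]+[285,140],u,r)
k=ray('wrist',u,P);print(onz(k,.024),tri(k,ray('top',(469.75,327.05))))
E
```

```text
[   9   12   53  112 2921] [319.8397809  206.69394043] [319.23584747 207.4245224 ] ((34.23584747314453, 67.42452239990234), (27.884191513061523, 111.39939880371094), 15.945395469665527)
[ 0.46189959 -0.3341583   0.024     ] (array([ 0.45778619, -0.33571245,  0.00312992]), np.float64(0.0005939098869289069))
```

```bash
python3 -m jog '[[[-1,0,0.005,0.03,0],[-1,0,0.005,0.06,0],[-1,0,0.005,0.09,0],[-1,0,0.005,0.12,0],[-1,0,0.005,0.14,0]]]'
python3 -m jog '[[[-1,0,0,0.025,0],[-1,0,0,0.045,0],[-1,0,0,0.055,0],[-1,0,0,0.06,0],[-1,0,0,0.063,0]]]'
python3 -m jog '[[[-1,0,0,0,0],[-1,0,0,0,0],[-1,0,0,0,0],[-1,0,0,0,0],[-1,0,0,0,0]]]'; python3 - <<'E'
from h import *
cv2.imwrite('pics/t4.png',robot.read_camera('top')[200:400,380:560,::-1].repeat(3,0).repeat(3,1))
cv2.imwrite('pics/w4.png',robot.read_camera('wrist')[:,:,::-1])
E
```

```text
time: 8.0
tool_pos: [0.4591, -0.3316, 0.1209]
tool_rot: [-3.138, 0.002, 0.265]
contact_force: [-0.4, -0.5, 0.0]
opening: 0.0004
grip_force: 0.0
time: 8.42
tool_pos: [0.46, -0.3334, 0.0606]
tool_rot: [-3.141, 0.0, 0.264]
contact_force: [-0.1, -0.9, -0.0]
opening: 0.0005
grip_force: 0.0
time: 8.83
tool_pos: [0.4598, -0.3344, 0.0614]
tool_rot: [3.14, -0.001, 0.263]
contact_force: [0.1, -0.3, 0.3]
opening: 0.0005
grip_force: 0.0
```

View pics/w4.png

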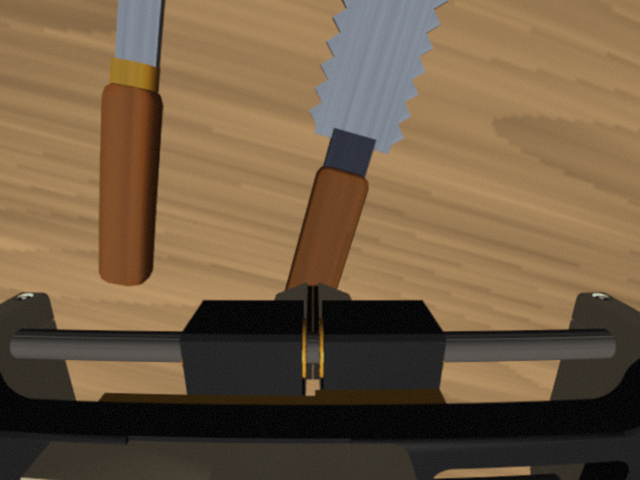

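The fingertips at (313,290) are on the handle's centre line, 29 mm above it. I'll lower 5 mm, hold, then rise.

```bash
python3 -m jog '[[[-1,0,0,0.003,0],[-1,0,0,0.005,0],[-1,0,0,0.005,0],[-1,0,0,0.005,0],[-1,0,0,0.005,0]]]'
python3 -m jog '[[[-1,0,0,0,0],[-1,0,0,0,0],[-1,0,0,0,0],[-1,0,0,0,0],[-1,0,0,0,0]]]' >/dev/null
python3 -m jog '[[[-1,0,0,0,0],[-1,0,0,0,0],[-1,0,0,0,0],[-1,0,0,0,0],[-1,0,0,0,0]]]' >/dev/null
python3 -m jog '[[[-1,0,0,0,0],[-1,0,0,0,0],[-1,0,0,0,0],[-1,0,0,0,0],[-1,0,0,0,0]]]' >/dev/null
python3 -m jog '[[[-1,0,0,0,0],[-1,0,0,0,0],[-1,0,0,0,0],[-1,0,0,0,0],[-1,0,0,0,0]]]' >/dev/null
python3 -m jog '[[[-1,0,0,0,0],[-1,0,0,0,0],[-1,0,0,0,0],[-1,0,0,0,0],[-1,0,0,0,0]]]' >/dev/null
python3 -m jog '[[[-1,0,0,0,0],[-1,0,0,0,0],[-1,0,0,0,0],[-1,0,0,0,0],[-1,0,0,0,0]]]'
python3 -m jog '[[[-1,0,0,-0.03,0],[-1,0,0,-0.06,0],[-1,0,0,-0.09,0],[-1,0,0,-0.12,0],[-1,0,0,-0.14,0]]]' >/dev/null
python3 -m jog '[[[-1,0,0,-0.03,0],[-1,0,0,-0.06,0],[-1,0,0,-0.08,0],[-1,0,0,-0.1,0],[-1,0,0,-0.11,0]]]'
python3 -m jog '[[[-1,0,0,0,0],[-1,0,0,0,0],[-1,0,0,0,0],[-1,0,0,0,0],[-1,0,0,0,0]]]'
python3 - <<'E'
from h import *
cv2.imwrite('pics/s5.png',robot.read_camera('side')[:,:,::-1])
E
```

```text
time: 9.35
tool_pos: [0.4596, -0.3341, 0.0556]
tool_rot: [-3.141, 0.0, 0.263]
contact_force: [-0.7, 0.2, -0.2]
opening: 0.0001
grip_force: 0.0
time: 11.85
tool_pos: [0.4596, -0.3341, 0.0557]
tool_rot: [3.142, 0.0, 0.263]
contact_force: [-0.7, 0.4, 0.0]
opening: 0.0003
grip_force: 0.0
time: 12.68
tool_pos: [0.46, -0.3345, 0.3086]
tool_rot: [3.138, -0.002, 0.263]
contact_force: [0.1, -0.1, 0.7]
opening: 0.0006
grip_force: 0.0
time: 13.1
tool_pos: [0.4593, -0.3339, 0.3044]
tool_rot: [-3.14, 0.001, 0.263]
contact_force: [0.5, 0.2, -0.5]
opening: 0.0
grip_force: 0.0
```

View pics/s5.png

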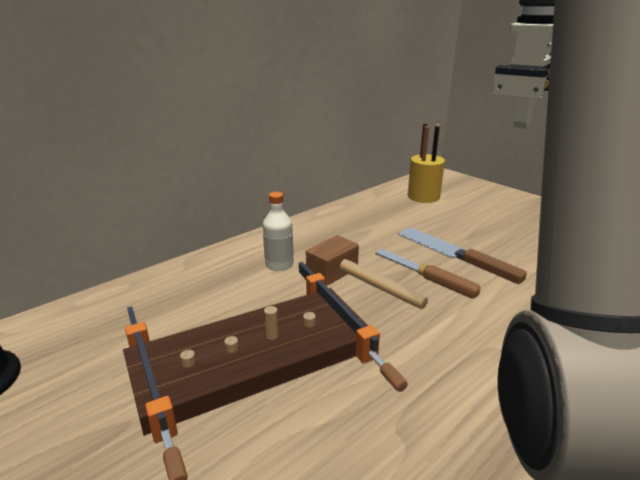

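The picture shows nothing has moved: the tall dowel's top is still at (271,310), the saw is in its place, and the hand is high at (522,100).

```bash
python3 -c "from cell import robot;print(robot.hand_in())"
```

```text
the job is handed in; nothing more can be done
None
```

I pointed at the tall dowel for over two seconds and then at the middle of the saw handle for over two seconds, each from about 2.5 cm above. I then raised the hand about 27 cm above the saw handle and handed the job in at about 13 s; nothing was touched or moved.

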